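# Lay out the dressing ingredients on the serving board

## Task

Lay out the things for a yoghurt dressing on the wooden serving board, where the green bowl and the yoghurt tub already stand and must stay as they are. Put the lemon in the green bowl, stand the pepper mill on the coaster between the bowl and the tub, the jar with the red lid on the coaster behind the yoghurt tub, and the spice jar on the coaster behind the green bowl (behind means farther from the robot). Each of these three stands upright in the middle of its coaster, and you let go of everything at the end.

Things in the scene. Friction and masses are not known exactly. Their poses are not given: they have to be found in the camera images.
- pepper_mill: dark brown turned wooden pepper mill with a small metal knob on top, loose, upright; 58 mm across at the body, 170 mm tall; its rounded head, between 124 and 158 mm above the foot, is 49 mm across and is a good place to grip; origin: centre of its foot, z up
- amber_jar: glass jar with red screw lid, loose, upright, closed; 59 mm across, 86 mm tall; origin: centre of its foot, z up
- spice_jar: slim clear spice jar with a black cap whose flat top is tan, loose, upright, closed; 41 mm across, 105 mm tall; origin: centre of its foot, z up
- lemon: yellow lemon lying on its side, loose; 71 mm long (its x axis), 53 mm wide (its y axis), 51 mm high; origin: the point of its underside it lies on at the start (25.5 mm below its middle)
- lemon_middle (a point): the middle of the lemon, 25.5 mm above the worktop at the start
- green_bowl: small green bowl, loose, standing on the board at the near left or near right (it and the yoghurt tub change places); mouth 124 mm across outside, 60 mm tall, narrowing to about 65 mm at the foot; the open inside is a cone, about 105 mm wide at the rim and 50 mm near the bottom, inner floor 8 mm above the foot; origin: centre of its foot
- yoghurt_tub: white, red and blue yoghurt tub with foil lid, loose, standing on the board at the near left or near right, on the other side of the middle coaster from the bowl; 72 mm across, 71 mm tall; origin: centre of its foot. (Beware of the black dish rack left behind the board: its front post rises from the worktop to 0.7 m at x = 0.655, y = 0.28; bars run from it to the left.)
- coaster_middle: round flat dark coaster, 80 mm across, 5 mm thick, fixed on the light wooden serving board (380 x 250 mm, top 16 mm above the worktop); origin: centre of its underside (so its top is at origin + 5 mm); x points away from the robot and y to its left, turned with the board by up to 0.2 rad. This one is the near one, midway between bowl and tub, 115 mm from the centre of each
- coaster_left: round flat dark coaster, 80 mm across, 5 mm thick, fixed on the light wooden serving board (380 x 250 mm, top 16 mm above the worktop); origin: centre of its underside (so its top is at origin + 5 mm); x points away from the robot and y to its left, turned with the board by up to 0.2 rad. This one is the far left one, 115 mm straight behind the container at the near left
- coaster_right: round flat dark coaster, 80 mm across, 5 mm thick, fixed on the light wooden serving board (380 x 250 mm, top 16 mm above the worktop); origin: centre of its underside (so its top is at origin + 5 mm); x points away from the robot and y to its left, turned with the board by up to 0.2 rad. This one is the far right one, 115 mm straight behind the container at the near right
There are look-alikes about, which are no part of the job. What is shaped like the spice_jar but purple is not meant.

How it is judged:
At the end, for the whole second after the job is handed in: Red-lidded jar behind the tub, spice jar behind the bowl, mill on the middle coaster, each upright (0.1 rad) within 15 mm of its coaster's centre; lemon in the bowl (middle within 30 mm of its axis, under 65 mm above its foot); bowl and tub upright within 20 mm of their start; all at rest (((horizontal distance between yoghurt_tub and coaster_left below 0.165 m and horizontal distance between green_bowl and coaster_right below 0.165 m and horizontal distance between amber_jar and coaster_left below 0.015 m and z of amber_jar in the frame of coaster_left below 0.012 m and angle between each of amber_jar, spice_jar's own z axis and vertical below 0.1 rad and horizontal distance between spice_jar and coaster_right below 0.015 m and z of spice_jar in the frame of coaster_right below 0.012 m) or (horizontal distance between yoghurt_tub and coaster_right below 0.165 m and horizontal distance between green_bowl and coaster_left below 0.165 m and horizontal distance between amber_jar and coaster_right below 0.015 m and z of amber_jar in the frame of coaster_right below 0.012 m and angle between each of amber_jar, spice_jar's own z axis and vertical below 0.1 rad and horizontal distance between spice_jar and coaster_left below 0.015 m and z of spice_jar in the frame of coaster_left below 0.012 m)) and horizontal distance between pepper_mill and coaster_middle below 0.015 m and z of pepper_mill in the frame of coaster_middle below 0.012 m and angle between each of pepper_mill, green_bowl, yoghurt_tub's own z axis and vertical below 0.1 rad and horizontal distance between lemon_middle and green_bowl below 0.03 m and z of lemon_middle in the frame of green_bowl below 0.065 m and distance of each of green_bowl, yoghurt_tub from where it was at the start of the episode below 0.02 m and linear speed of each of pepper_mill, amber_jar, spice_jar, lemon below 0.02 m/s); the robot touches nothing.
It fails at once if the bowl or the yoghurt tub was tipped over or pushed away (angle between any of green_bowl, yoghurt_tub's own z axis and vertical above 0.5 rad or distance of any of green_bowl, yoghurt_tub from where it was at the start of the episode above 0.04 m).
It also fails if it takes over 134 s, if anything falls off the work surface, if the arm or the gripper's body presses on something with over 40 N, if the wrist force passes 120 N, or if a joint passes its speed limit or range.

## Robot

A 7-joint arm with a two-finger parallel gripper is mounted at the origin on a cart in front of the work surface, level with it; the furniture and walls round the work are solid. World frame = base frame: x ahead of the robot, y to its left, z up, the work surface at z = 0. Lengths are in m, angles in rad, forces in N, time in s.
With the tool pointing down it reaches from about 0.4 to 0.75 m from the base axis. Payload 19.5 kg.
Tool frame: the origin (TCP) lies between the finger pads; the fingertips stand 25 mm ahead of it and the grasp point (between the pads) lies 6 mm ahead of it; z points along the fingers, y is the line along which they close (so a half turn about z gives the same grasp; the last joint's range is limited). The gripper opens to 85 mm and grips with 20 to 120 N. Pads are 22 mm wide; open, the fingers measure 114 mm over their backs; the gripper's body (76 mm by 85 mm) begins 54 mm behind the grasp point. The pads swing forward as they close: fully open they stand 13 mm farther back than shut.
Start: joints at [-1.349, 0.707, -0.028, 1.485, 0.022, 0.951, -0.075], TCP at [0.15, 0.555, 0.256] pointing down, gripper open.
Joint ranges: [-2.71, 2.71], [-0.32, 2.16], [-1.57, 1.52], [0, 2.45], [-1.46, 4.6], [0, 2.02], [-2.83, 2.83]. Speed limits (rad/s): [1.89, 1.89, 2.57, 2.57, 3.01, 3.01, 3.01].

## Interface

Orientations are given as a unit quaternion [w, x, y, z].
In Python, from cell import ctrl gives the robot as it stands. The module is installed in compiled form; this text tells all that it offers.
- The arm moves only by the tool servo_tool, never from a script. Its argument "steps" is a list of rows, each a list of 3 entries, a list of its own where there are three numbers: the shift along the tool's x, y, z in mm, then the turn about the tool's z in degrees, then the finger opening in mm, from 0 to 85.4. A call has 1 to 20 rows; each row shifts and turns the commanded pose from where the row before left it, along the tool's axes as they then stand; what a row does not reach is not made up. A row lasts 1/10 s, in which the tool goes at most 50 mm and 8.59 degrees, less where a joint would pass 70% of its speed; a pose out of reach is approached as far as the arm can. A call with a gripper value outside its range is refused whole. The fingers move at their own pace and stop on an object; "squeeze" is the grip in N (left out, the last holds). Time passes only in rows, so rows that do not move let the fingers close. It gives the time, the measured TCP pose, the force, the opening and the grip force at its end, in the units of the state.
- ctrl.get_state(): the state, without advancing time (a new reading comes with each control period).
- ctrl.grab_frame(name): name is "side" or "top"; returns a dict with "frame" (480x640x3 uint8, red, green, blue), "mtx" (3x3 intrinsics, pixels), "pose" (4x4, takes a point from camera to world coordinates). Camera axes: x right, y down, z forward; pixel columns grow to the right and rows downward; lengths in m; the calibration is good to about 2 mm. A picture is of the moment at which its call begins. There is no depth.
- ctrl.hand_in(): hands the job in; it is judged then, once.
The state is a dict: "time_s": time; "q": joint angles; "joint_vel": joint speeds; "joint_torque": joint torques, N m; "position": TCP position; "eef_rot": TCP orientation; "force": force on the tool from outside, world axes, zero at the start; "moment": the same for the moment, N m; "gripper_width": finger opening in m; "grasp_force": force on a finger pad.
Only numpy, scipy, OpenCV 4.12 (cv2) and the standard library are available. Lean on these libraries where they do the work, as an engineer would, in place of code of your own. Each camera call takes 0.05 s, during which the arm holds its last target. There are 200 camera calls.

## Working session

There is one attempt and no reset: what is moved stays moved. The work goes in short steps, Python scripts to look and compute and a tool call to move; the robot and the scene stay as the last step left them, time stands still between calls to the robot, and variables do not carry over. Pictures are saved under pics/ and viewed, at most 14 in all, crops included, and the job is handed in when it is done.

Besides the shell and the picture viewer there is one more tool, called after "Emit:" by a JSON object that holds its "method" and its "body". servo_tool: Moves the arm, as the interface text tells. Its arguments: {"type":"object","properties":{"steps":{"type":"array"},"squeeze":{"type":"number"}},"required":["steps"]}

```bash
mkdir -p pics
python3 - <<'E'
from cell import ctrl
import cv2,numpy as np
for n in("side","top"):
    f=ctrl.grab_frame(n); cv2.imwrite(f"pics/{n}0.png",f["frame"][:,:,::-1]); print(n,f["mtx"].tolist(),f["pose"].round(4).tolist())
s=ctrl.get_state(); print(s)
E
```

```text
side [[600.5240464494921, 0.0, 307.5168467887642], [0.0, 600.5240464494921, 238.86927565780587], [0.0, 0.0, 1.0]] [[-0.9996, -0.0094, -0.0254, 0.5323], [0.0184, 0.4516, -0.892, 1.2073], [0.0199, -0.8922, -0.4513, 0.6693], [0.0, 0.0, 0.0, 1.0]]
top [[490.7217540528754, 0.0, 319.59839595088357], [0.0, 490.7217540528754, 238.29273382598225], [0.0, 0.0, 1.0]] [[0.0035, -0.9894, 0.145, 0.3531], [-0.9999, -0.0055, -0.0133, 0.0184], [0.0139, -0.145, -0.9893, 1.1423], [0.0, 0.0, 0.0, 1.0]]
{'time_s': 0.1, 'q': array([-1.34871921,  0.70702557, -0.02763231,  1.48490081,  0.02197221,
        0.95087441, -0.07550135]), 'joint_vel': array([-0.00100195, -0.000365  , -0.00105378, -0.00141829, -0.00045657,
        0.00033231, -0.00080071]), 'joint_torque': array([ 2.30750651e-03, -8.84309149e+01,  1.23635396e+00, -2.36459148e+01,
        1.70104805e-02,  4.91168874e-03, -4.50536879e-05]), 'position': array([0.14985551, 0.55493964, 0.25589489]), 'eef_rot': array([-6.35669514e-05,  1.31510242e-01,  9.91314708e-01, -4.49311980e-04]), 'force': array([-0.23106348, -0.61780082,  0.07009349]), 'moment': array([ 0.0345737 ,  0.07378535, -0.02198018]), 'grasp_force': 0.0, 'gripper_width': 0.08514100720365712}
```

View pics/side0.png

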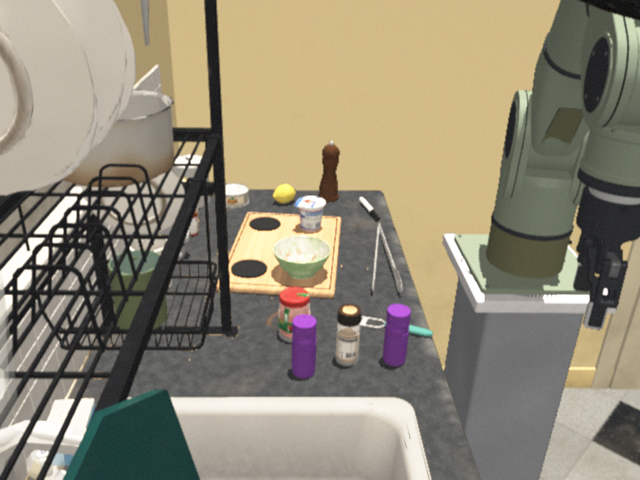

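View pics/top0.png

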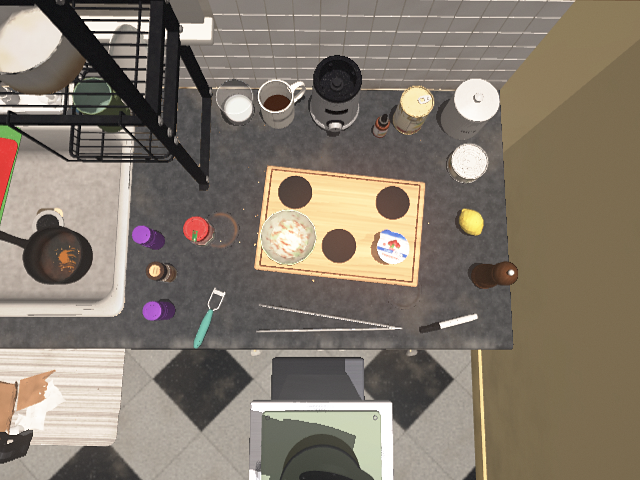

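Side shows the pepper mill (330,173), lemon (285,193), tub (311,213), bowl (302,257), red-lid jar (295,315), tan-topped spice jar (347,335), and purple look-alikes (304,347) and (396,335). 

Top shows bowl (288,237) on the left, tub (393,247) on the right, and coasters at (295,192), (392,203) and (339,246). It also has the lemon (471,222), mill (507,272 top), red jar (197,230), spice jar (158,271), and purples (148,237) and (158,310). 

Candidates for the spice jar in top are (158,271) tan top, (148,237) purple and (158,310) purple, so I choose (158,271). Next is a close crop to check that choice.

```bash
cat > h.py <<'E'
import numpy as np,cv2
from cell import ctrl
C={"side":(np.array([[600.524,0,307.517],[0,600.524,238.869],[0,0,1]]),np.array([[-0.9996,-0.0094,-0.0254,0.5323],[0.0184,0.4516,-0.892,1.2073],[0.0199,-0.8922,-0.4513,0.6693],[0,0,0,1]])),
"top":(np.array([[490.722,0,319.598],[0,490.722,238.293],[0,0,1]]),np.array([[0.0035,-0.9894,0.145,0.3531],[-0.9999,-0.0055,-0.0133,0.0184],[0.0139,-0.145,-0.9893,1.1423],[0,0,0,1]]))}
def P(n):
    K,T=C[n]; return K@np.linalg.inv(T)[:3]
def tri(top,side):
    X=cv2.triangulatePoints(P("top"),P("side"),np.float64(top).reshape(2,1),np.float64(side).reshape(2,1)).ravel(); return X[:3]/X[3]
def atz(n,px,z):
    K,T=C[n]; d=T[:3,:3]@np.linalg.inv(K)@np.array([*px,1.]); o=T[:3,3]; return o+d*(z-o[2])/d[2]
def proj(n,X):
    p=P(n)@np.array([*X,1.]); return p[:2]/p[2]
E
python3 - <<'E'
import cv2,numpy as np
a=cv2.imread('pics/top0.png');b=cv2.imread('pics/side0.png')
z=lambda im,x,y,w,h,k:cv2.resize(im[y:y+h,x:x+w],None,fx=k,fy=k,interpolation=cv2.INTER_CUBIC)
cv2.imwrite('pics/c1.png',np.hstack([z(a,130,205,100,130,4),z(b,260,285,100,130,4)][:2])[:, :800])
cv2.imwrite('pics/c2.png',np.vstack([z(a,250,160,200,75,4),z(a,250,225,200,75,4)]))
cv2.imwrite('pics/c3.png',np.hstack([z(a,445,195,80,100,5),z(b,265,135,80,100,5)]))
E
```

```text
(no output)
```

View pics/c1.png

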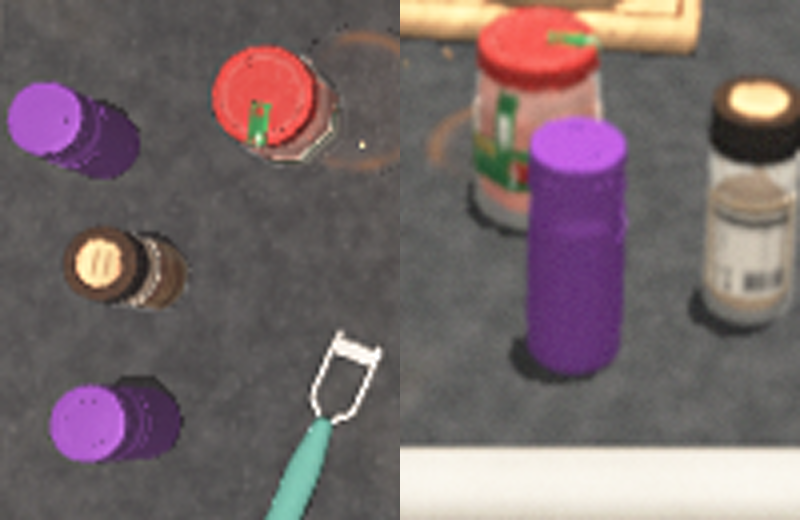

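View pics/c3.png

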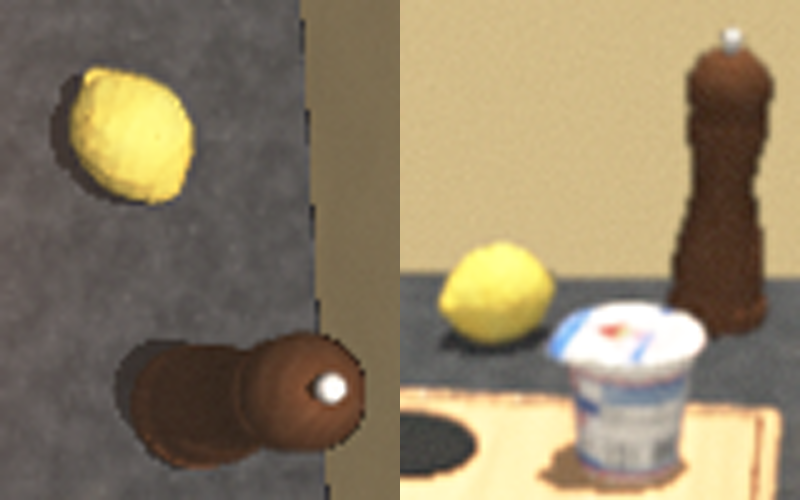

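The spice jar is confirmed: tan top at top-view (155,271) and side-view (350,310), with purples on either side of it. The red lid is at top (196,229), the ring beside it is only a stain, and the mill knob is at top (511,273) and side (332,143).

Run:
```python
from h import *
a=cv2.imread('pics/top0.png');b=cv2.imread('pics/side0.png')
np.set_printoptions(precision=4,suppress=True)
def blobs(m,amin):
    out=[]
    for c in cv2.findContours(m,0,1)[0]:
        if cv2.contourArea(c)>amin: out.append(cv2.fitEllipse(c))
    return out
def dark(im,x0,y0,x1,y1,amin):
    m=np.zeros(im.shape[:2],np.uint8); m[y0:y1,x0:x1]=(im[y0:y1,x0:x1].max(2)<85)*255
    return blobs(m,amin)
T=[]
for r in [(272,172,318,212),(370,182,415,224),(316,228,360,264)]:
    for e in dark(a,*r,300): print('top',np.array(e[0]),e[1]); T.append(e[0]); print(atz('top',e[0],.021))
for r in [(228,255,272,280),(246,214,284,234)]:
    for e in dark(b,*r,100): print('side',np.array(e[0]),e[1])
h=cv2.cvtColor(a,cv2.COLOR_BGR2HSV);hs=cv2.cvtColor(b,cv2.COLOR_BGR2HSV)
m=cv2.inRange(h,(20,110,90),(35,255,255)); k=np.zeros_like(m);k[200:245,450:495]=m[200:245,450:495]
mo=cv2.moments(k,True);lc=(mo['m10']/mo['m00'],mo['m01']/mo['m00']);le=blobs(k,100)[0]
m=cv2.inRange(hs,(22,120,90),(35,255,255)); k=np.zeros_like(m);k[180:206,270:299]=m[180:206,270:299]
ls=blobs(k,100)[0]
ang=.5*np.arctan2(2*mo['mu11'],mo['mu20']-mo['mu02']); p=np.array(lc);d=20*np.array([np.cos(ang),np.sin(ang)])
w=atz('top',p+d,.025)-atz('top',p-d,.025)
print('lemon',lc,le,ls,tri(lc,ls[0]),'atz',atz('top',lc,.0255),'axis deg',np.degrees(np.arctan2(w[1],w[0])))
m=cv2.inRange(h,(0,150,120),(8,255,255))|cv2.inRange(h,(172,150,120),(180,255,255)); k=np.zeros_like(m);k[210:250,180:215]=m[210:250,180:215]
for e in blobs(k,100):print('red',e)
for n,t,s in [('spicetop',(155,270.7),(349.7,309.7)),('redtop',(196,229),(295,294)),('knob',(511.2,272.6),(331.6,143))]: print(n,tri(t,s))
print('spice@.105',atz('top',(155,270.7),.105),'red@.086',atz('top',(196,229),.086),'knob@.168',atz('top',(511.2,272.6),.168))
print('bowl rim px guess',atz('top',(288,237),.076),'tub',atz('top',(393,247),.087))
print('purple',atz('top',(141,234.5),.105),atz('top',(152.2,310.5),.105))
print('cap check',proj('side',[*atz('top',(155,270.7),.105)]),proj('side',atz('top',(196,229),.086)),proj('side',atz('top',(511.2,272.6),.168)))
```

```text
side [248.6784 268.4895] (15.56476879119873, 33.83841323852539)
side [264.5598 223.5854] (11.158215522766113, 28.28485107421875)
lemon (470.87861271676303, 221.52215799614643) ((470.88470458984375, 221.5101776123047), (22.03801918029785, 28.09502410888672), 142.95989990234375) ((283.7983703613281, 193.7664337158203), (17.16857147216797, 21.724571228027344), 79.82057189941406) [ 0.5577 -0.3486  0.0229] atz [ 0.5581 -0.3478  0.0255] axis deg -144.82832086673878
red ((195.7174072265625, 227.90396118164062), (22.35961151123047, 25.087047576904297), 88.13916778564453)
spicetop [0.4339 0.3519 0.1023]
redtop [0.5267 0.2736 0.0838]
knob [ 0.4278 -0.3799  0.1619]
spice@.105 [0.4342 0.3509 0.105 ] red@.086 [0.5269 0.273  0.086 ] knob@.168 [ 0.4288 -0.3777  0.168 ]
bowl rim px guess [0.5119 0.0734 0.076 ] tub [ 0.4895 -0.1553  0.087 ]
purple [0.5112 0.3846 0.105 ] [0.3513 0.3524 0.105 ]
cap check [349.3118 308.0331] [294.7348 292.7878] [331.0415 141.0327]
```

View pics/c2.png

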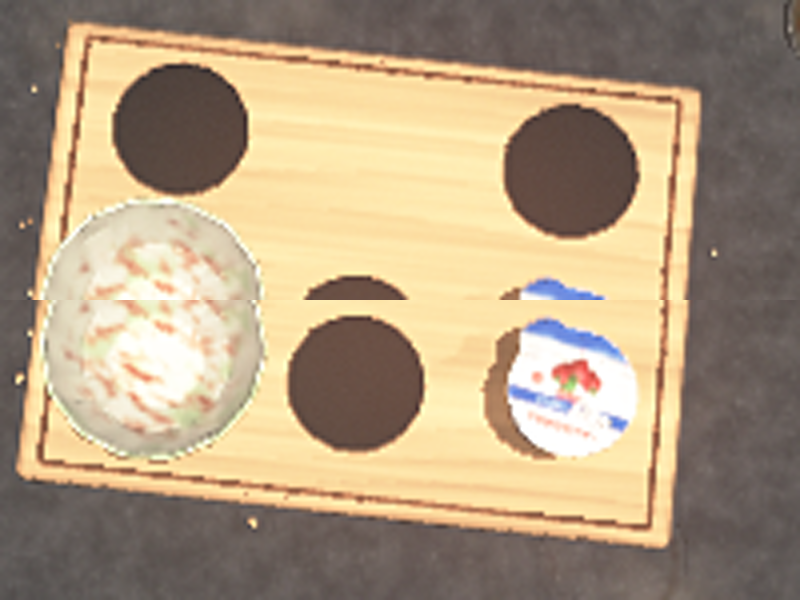

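Crop: coasters at top-view (295.2,192.2), (392.8,202.8) and (339,246). The board is yawed about -6°, and the bowl rim and tub lid are clearly visible.

```bash
cat >> h.py <<'E'
from scipy.spatial.transform import Rotation as R
def go(xyz,yaw=None):
    """tool-frame shift (mm) and turn (deg) to bring TCP to xyz with tool y at `yaw` deg from world y"""
    s=ctrl.get_state(); q=s["eef_rot"]; M=R.from_quat([*q[1:],q[0]]).as_matrix()
    d=np.array(xyz)-s["position"]; cur=np.degrees(np.arctan2(-M[0,1],M[1,1]))
    t=0 if yaw is None else -((yaw-cur+90)%180-90)
    print("t",round(s["time_s"],1),"pos",s["position"].round(4),"z",M[:,2].round(3),"yaw",round(cur,1),"F",s["force"].round(1),"w",round(s["gripper_width"],4),"gf",round(s["grasp_force"],1),"q7",s["q"][6].round(2))
    print("shift",(M.T@d*1000).round(1),"turn",round(t,1))
    th=np.radians(t); Rz=np.array([[np.cos(th),np.sin(th),0],[-np.sin(th),np.cos(th),0],[0,0,1]]); print("after turn",(Rz@M.T@d*1000).round(1))
E
python3 - <<'E'
from h import *
np.set_printoptions(precision=4,suppress=True)
a=cv2.imread('pics/top0.png')
D={}
for n,r in dict(L=(275,172,317,212),R=(371,183,414,223),M=(318,229,360,264)).items():
    x0,y0,x1,y1=r; m=(a[y0:y1,x0:x1,2]<120).astype(np.uint8)
    c=max(cv2.findContours(m,0,1)[0],key=cv2.contourArea); e=cv2.fitEllipse(c); p=np.array(e[0])+[x0,y0]; D[n]=p; print(n,p,e[1],atz('top',p,.021))
print('tri L,R',tri(D['L'],(248.7,268.5)),tri(D['R'],(264.6,223.6)))
W={n:atz('top',p,.021) for n,p in D.items()}
d=W['L']-W['R']; print('LR',np.linalg.norm(d),'yaw',np.degrees(np.arctan2(-d[0],d[1])))
u=d/np.linalg.norm(d); x=np.array([u[1],-u[0],0])
print('bowl',W['L']-.115*x,'tub',W['R']-.115*x,'mid', (W['L']+W['R'])/2-.115*x)
go([.434,.351,.2],-10)
E
```

```text
L [294.9154 191.6396] (31.509721755981445, 32.43871307373047) [0.6275 0.0615 0.021 ]
R [392.284  202.2591] (31.6746826171875, 32.31706237792969) [ 0.6036 -0.1665  0.021 ]
M [338.5672 245.2824] (32.32216262817383, 32.65139389038086) [ 0.5014 -0.0405  0.021 ]
tri L,R [0.6277 0.0617 0.0159] [ 0.6034 -0.1671  0.0163]
LR 0.2291989591206011 yaw -5.9837108598069015
bowl [0.5131 0.0735 0.021 ] tub [ 0.4892 -0.1545  0.021 ] mid [ 0.5012 -0.0405  0.021 ]
t 0.1 pos [0.1499 0.5549 0.2559] z [-0.    -0.001 -1.   ] yaw -15.1 F [-0.2 -0.6  0.1] w 0.0851 gf 0.0 q7 -0.08
shift [-327.5 -122.7   56. ] turn -5.1
after turn [-315.2 -151.4   56. ]
```

Emit:
{"method": "servo_tool", "body": {"steps": [[[-20,-8,0],0,85],[[-40,-15,0],0,85],[[-40,-15,0],0,85],[[-40,-15,0],0,85],[[-40,-15,0],0,85],[[-40,-15,0],0,85],[[-40,-15,0],0,85],[[-40,-15,0],0,85],[[-20,-8,10],0,85],[[-7,-2,20],0,85],[[0,0,0],0,85],[[0,0,0],0,85]]}}

```text
time_s: 1.3
position: [0.433, 0.3515, 0.2265]
eef_rot: [-0.0, 0.131, 0.991, -0.0]
force: [-0.1, 0.6, 0.9]
gripper_width: 0.0848
grasp_force: 0.0
```

Run:
```python
from h import *
go([.434,.351,.089])
```

```text
t 1.3 pos [0.433  0.3515 0.2265] z [-0.001 -0.    -1.   ] yaw -15.1 F [-0.1  0.6  0.9] w 0.0848 gf 0.0 q7 0.5
shift [ -1.2  -0.2 137.5] turn 0
after turn [ -1.2  -0.2 137.5]
```

Emit:
{"method": "servo_tool", "body": {"squeeze": 40, "steps": [[[-1,0,30],0,85],[[0,0,30],0,85],[[0,0,30],0,85],[[0,0,25],0,85],[[0,0,15],0,85],[[0,0,7],0,85],[[0,0,0],0,30],[[0,0,0],0,30],[[0,0,0],0,30],[[0,0,0],0,30],[[0,0,0],0,30],[[0,0,0],0,30],[[0,0,0],0,30]]}}

```text
time_s: 2.6
position: [0.4349, 0.3513, 0.0903]
eef_rot: [0.001, 0.132, 0.991, 0.001]
force: [0.4, 1.5, 8.0]
gripper_width: 0.0403
grasp_force: 39.1
```

Emit:
{"method": "servo_tool", "body": {"steps": [[[0,0,-10],0,30],[[0,0,-25],0,30],[[0,0,-40],0,30],[[0,0,-40],0,30],[[0,0,-30],0,30],[[0,0,-5],0,30],[[0,0,0],0,30]]}}

```text
time_s: 3.3
position: [0.4346, 0.3508, 0.2404]
eef_rot: [0.001, 0.132, 0.991, 0.001]
force: [-0.3, -0.5, -1.9]
gripper_width: 0.0401
grasp_force: 40.4
```

Run:
```python
from h import *
go([.628,.0615,.24],-6)
```

```text
t 3.3 pos [0.4346 0.3508 0.2404] z [ 0.001  0.001 -1.   ] yaw -15.1 F [-0.3 -0.5 -1.9] w 0.0401 gf 40.4 q7 0.5
shift [-262.2 -228.8    0.4] turn -9.1
after turn [-222.6 -267.5    0.4]
```

Emit:
{"method": "servo_tool", "body": {"steps": [[[0,0,0],-4.5,30],[[0,0,0],-4.6,30],[[-10,-12,0],0,30],[[-23,-28,0],0,30],[[-25,-30,0],0,30],[[-25,-30,0],0,30],[[-25,-30,0],0,30],[[-25,-30,0],0,30],[[-25,-30,0],0,30],[[-25,-30,0],0,30],[[-22,-26,0],0,30],[[-12,-15,0],0,30],[[-5,-7,0],0,30],[[0,0,0],0,30],[[0,0,0],0,30]]}}

```text
time_s: 4.8
position: [0.6266, 0.062, 0.239]
eef_rot: [-0.0, 0.052, 0.999, 0.0]
force: [-0.2, 1.0, -0.9]
gripper_width: 0.0399
grasp_force: 40.4
```

Run:
```python
from h import *
go([.628,.0615,.113],-6)
for n in("side","top"):
    f=ctrl.grab_frame(n); cv2.imwrite(f"pics/{n}1.png",f["frame"][:,:,::-1])
a=cv2.imread('pics/side1.png')[120:320,180:400]; b=cv2.imread('pics/top1.png')[120:320,200:420]
cv2.imwrite('pics/d1.png',cv2.resize(np.hstack([a,b]),(800,364),interpolation=cv2.INTER_CUBIC))
```

```text
t 4.8 pos [0.6266 0.062  0.239 ] z [-0.001  0.    -1.   ] yaw -6.0 F [-0.2  1.  -0.9] w 0.0399 gf 40.4 q7 1.19
shift [ -1.6  -0.4 126. ] turn 0.0
after turn [ -1.6  -0.4 126. ]
```

View pics/d1.png

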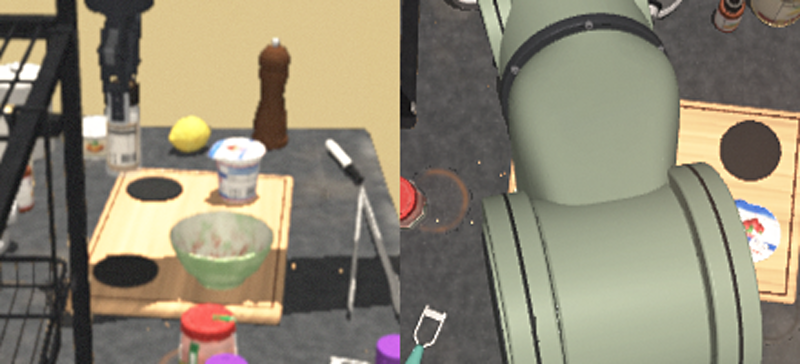

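The jar hangs upright in the gripper (side-crop 123,140), so I lower it onto the left coaster.

Emit:
{"method": "servo_tool", "body": {"steps": [[[-1.5,0,20],0,30],[[0,0,30],0,30],[[0,0,30],0,30],[[0,0,25],0,30],[[0,0,12],0,30],[[0,0,6],0,30],[[0,0,2],0,30],[[0,0,2],0,30],[[0,0,0],0,30],[[0,0,0],0,30]]}}

```text
time_s: 5.9
position: [0.6289, 0.0609, 0.1129]
eef_rot: [0.0, 0.052, 0.999, 0.0]
force: [1.0, -0.3, -2.0]
gripper_width: 0.0399
grasp_force: 40.4
```

Emit:
{"method": "servo_tool", "body": {"steps": [[[0,0,1],0,30],[[0,0,0.7],0,30],[[0,0,0],0,30],[[0,0,0],0,30]]}}

```text
time_s: 6.3
position: [0.6291, 0.0609, 0.1114]
eef_rot: [0.001, 0.052, 0.999, 0.0]
force: [-1.0, -0.8, 7.1]
gripper_width: 0.04
grasp_force: 40.2
```

Emit:
{"method": "servo_tool", "body": {"steps": [[[0,0,0],0,45],[[0,0,0],0,55],[[0,0,0],0,70],[[0,0,0],0,70],[[0,0,-10],0,75],[[0,0,-30],0,85],[[0,0,-40],0,85],[[0,0,-40],0,85],[[0,0,-10],0,85],[[0,0,0],0,85]]}}

```text
time_s: 7.3
position: [0.6291, 0.0609, 0.2426]
eef_rot: [0.001, 0.052, 0.999, 0.0]
force: [0.7, -0.3, -0.4]
gripper_width: 0.0853
grasp_force: 0.0
```

Run:
```python
from h import *
go([.526,.273,.24],-6)
```

```text
t 7.3 pos [0.6291 0.0609 0.2426] z [ 0.003  0.    -1.   ] yaw -6.0 F [ 0.7 -0.3 -0.4] w 0.0853 gf 0.0 q7 1.2
shift [124.8 200.1   2.3] turn -0.0
after turn [124.7 200.1   2.3]
```

Emit:
{"method": "servo_tool", "body": {"steps": [[[10,16,0],0,85],[[22,35,0],0,85],[[25,40,0],0,85],[[25,40,0],0,85],[[22,35,0],0,85],[[14,23,10],0,85],[[5,10,20],0,85],[[1,1,20],0,85],[[0,0,0],0,85],[[0,0,0],0,85]]}}

```text
time_s: 8.3
position: [0.526, 0.2728, 0.1904]
eef_rot: [-0.001, 0.052, 0.999, -0.0]
force: [0.2, -0.1, 1.6]
gripper_width: 0.085
grasp_force: 0.0
```

Run:
```python
from h import *
go([.5265,.273,.070],-6)
```

```text
t 8.3 pos [0.526  0.2728 0.1904] z [-0.001 -0.001 -1.   ] yaw -6.0 F [ 0.2 -0.1  1.6] w 0.085 gf 0.0 q7 0.81
shift [ -0.6   0.4 120.4] turn -0.0
after turn [ -0.6   0.4 120.4]
```

Emit:
{"method": "servo_tool", "body": {"squeeze": 50, "steps": [[[0,0,25],0,85],[[0,0,30],0,85],[[0,0,30],0,85],[[0,0,20],0,85],[[0,0,10],0,85],[[0,0,5],0,85],[[0,0,0],0,45],[[0,0,0],0,45],[[0,0,0],0,45],[[0,0,0],0,45],[[0,0,0],0,45],[[0,0,0],0,45]]}}

```text
time_s: 9.5
position: [0.527, 0.2736, 0.0723]
eef_rot: [0.001, 0.052, 0.999, 0.001]
force: [-1.9, 2.3, 11.3]
gripper_width: 0.056
grasp_force: 51.3
```

Emit:
{"method": "servo_tool", "body": {"steps": [[[0,0,-5],0,45],[[0,0,-20],0,45],[[0,0,-40],0,45],[[0,0,-40],0,45],[[0,0,-35],0,45],[[0,0,-20],0,45],[[0,0,0],0,45],[[0,0,0],0,45]]}}

```text
time_s: 10.3
position: [0.5261, 0.2725, 0.2302]
eef_rot: [-0.0, 0.053, 0.999, -0.0]
force: [-0.2, -0.1, -4.0]
gripper_width: 0.0559
grasp_force: 55.2
```

Run:
```python
from h import *
go([.6035,-.1667,.23],-6)
```

```text
t 10.3 pos [0.5261 0.2725 0.2302] z [-0. -0. -1.] yaw -6.0 F [-0.2 -0.1 -4. ] w 0.0559 gf 55.2 q7 0.82
shift [-1.231e+02 -4.286e+02  4.000e-01] turn -0.0
after turn [-1.229e+02 -4.287e+02  4.000e-01]
```

Emit:
{"method": "servo_tool", "body": {"steps": [[[-4,-14,0],0,45],[[-9,-30,0],0,45],[[-12,-42,0],0,45],[[-12,-42,0],0,45],[[-12,-42,0],0,45],[[-12,-42,0],0,45],[[-12,-42,0],0,45],[[-12,-42,0],0,45],[[-12,-42,0],0,45],[[-12,-42,0],0,45],[[-9,-30,0],0,45],[[-4,-14,0],0,45],[[-1,-5,0],0,45],[[0,0,0],0,45],[[0,0,0],0,45]]}}

```text
time_s: 11.8
position: [0.6036, -0.1653, 0.2304]
eef_rot: [-0.0, 0.052, 0.999, 0.0]
force: [0.2, 0.2, -3.8]
gripper_width: 0.0555
grasp_force: 55.2
```

Run:
```python
from h import *
go([.6035,-.1667,.0955],-6)
```

```text
t 11.8 pos [ 0.6036 -0.1653  0.2304] z [-0.     0.001 -1.   ] yaw -5.9 F [ 0.2  0.2 -3.8] w 0.0555 gf 55.2 q7 1.53
shift [-1.000e-01 -1.500e+00  1.349e+02] turn 0.1
after turn [-1.000e-01 -1.500e+00  1.349e+02]
```

Emit:
{"method": "servo_tool", "body": {"steps": [[[0,-1.5,25],0,45],[[0,0,35],0,45],[[0,0,35],0,45],[[0,0,22],0,45],[[0,0,10],0,45],[[0,0,5],0,45],[[0,0,3],0,45],[[0,0,1],0,45],[[0,0,0],0,45],[[0,0,0],0,45]]}}

```text
time_s: 12.8
position: [0.6038, -0.1683, 0.0952]
eef_rot: [0.0, 0.052, 0.999, -0.0]
force: [0.6, -0.5, -4.5]
gripper_width: 0.056
grasp_force: 55.2
```

Emit:
{"method": "servo_tool", "body": {"steps": [[[0,0,1],0,45],[[0,0,1],0,45],[[0,0,0],0,45],[[0,0,0],0,45]]}}

```text
time_s: 13.2
position: [0.6037, -0.1684, 0.0934]
eef_rot: [0.0, 0.053, 0.999, -0.0]
force: [-3.5, 0.7, 8.1]
gripper_width: 0.0558
grasp_force: 56.1
```

Contact. Release and rise.

Emit:
{"method": "servo_tool", "body": {"steps": [[[0,0,0],0,60],[[0,0,0],0,70],[[0,0,0],0,80],[[0,0,0],0,80],[[0,0,-10],0,85],[[0,0,-30],0,85],[[0,0,-40],0,85],[[0,0,-40],0,85],[[0,0,-25],0,85],[[0,0,0],0,85]]}}

```text
time_s: 14.2
position: [0.6046, -0.1684, 0.2418]
eef_rot: [0.003, 0.053, 0.999, -0.001]
force: [0.5, 0.7, -0.4]
gripper_width: 0.0847
grasp_force: 0.0
```

Run:
```python
from h import *
go([.558,-.348,.20],35.2)
```

```text
t 14.2 pos [ 0.6046 -0.1684  0.2418] z [ 0.006 -0.001 -1.   ] yaw -6.0 F [ 0.5  0.7 -0.4] w 0.0847 gf 0.0 q7 1.53
shift [  27.7 -183.4   41.8] turn -41.2
after turn [ 141.7 -119.7   41.8]
```

Emit:
{"method": "servo_tool", "body": {"steps": [[[6,-40,0],0,85],[[6,-40,0],0,85],[[6,-40,0],0,85],[[5,-35,0],0,85],[[3,-20,0],-8.2,85],[[2,-8,0],-8.2,85],[[0,0,0],-8.2,85],[[0,0,0],-8.2,85],[[0,0,0],-8.2,85],[[0,0,0],0,85],[[0,0,0],0,85]]}}

```text
time_s: 15.3
position: [0.5575, -0.3477, 0.2376]
eef_rot: [-0.0, -0.298, 0.954, 0.0]
force: [-0.5, 0.4, -0.3]
gripper_width: 0.0848
grasp_force: 0.0
```

Run:
```python
from h import *
go([.558,-.348,.026],35.2)
```

```text
t 15.3 pos [ 0.5575 -0.3477  0.2376] z [-0.  0. -1.] yaw 34.7 F [-0.5  0.4 -0.3] w 0.0848 gf 0.0 q7 2.42
shift [-2.000e-01 -6.000e-01  2.116e+02] turn -0.5
after turn [-2.000e-01 -6.000e-01  2.116e+02]
```

Emit:
{"method": "servo_tool", "body": {"squeeze": 30, "steps": [[[0,0,20],0,85],[[0,0,40],0,85],[[0,0,40],0,85],[[0,0,40],0,85],[[0,0,35],0,85],[[0,0,20],0,85],[[0,0,10],0,85],[[0,0,5],0,85],[[0,0,0],0,40],[[0,0,0],0,40],[[0,0,0],0,40],[[0,0,0],0,40],[[0,0,0],0,40],[[0,0,0],0,40]]}}

```text
time_s: 16.7
position: [0.5582, -0.3481, 0.0291]
eef_rot: [0.001, -0.3, 0.954, -0.001]
force: [-1.2, 0.9, 8.2]
gripper_width: 0.05
grasp_force: 30.0
```

Emit:
{"method": "servo_tool", "body": {"steps": [[[0,0,-5],0,40],[[0,0,-20],0,40],[[0,0,-40],0,40],[[0,0,-40],0,40],[[0,0,-40],0,40],[[0,0,-25],0,40],[[0,0,-5],0,40],[[0,0,0],0,40],[[0,0,0],0,40]]}}

```text
time_s: 17.6
position: [0.5573, -0.3475, 0.2018]
eef_rot: [-0.0, -0.301, 0.954, 0.0]
force: [0.2, 1.1, -1.6]
gripper_width: 0.0496
grasp_force: 31.4
```

Run:
```python
from h import *
go([.513,.0735,.20],-6)
for n in("side","top"):
    f=ctrl.grab_frame(n); cv2.imwrite(f"pics/{n}2.png",f["frame"][:,:,::-1])
a=cv2.imread('pics/side2.png')[100:300,180:400]; b=cv2.imread('pics/top2.png')[140:340,230:450]
cv2.imwrite('pics/d2.png',cv2.resize(np.hstack([a,b]),(800,364),interpolation=cv2.INTER_CUBIC))
```

```text
t 17.6 pos [ 0.5573 -0.3475  0.2018] z [-0.001  0.    -1.   ] yaw 35.0 F [ 0.2  1.1 -1.6] w 0.0496 gf 31.4 q7 2.41
shift [-205.1  370.3    2. ] turn 41.0
after turn [ 88.  414.1   2. ]
```

View pics/d2.png

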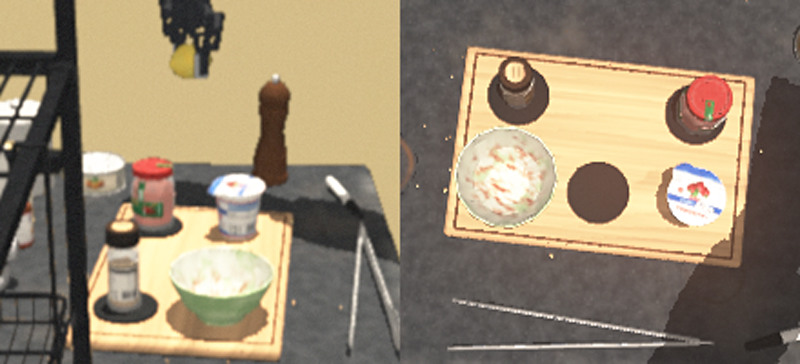

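Lemon is held (side-crop 185,60). The spice jar (517,85) and red jar (705,100) stand on their coasters, so on to the bowl.

Emit:
{"method": "servo_tool", "body": {"steps": [[[0,0,0],8.2,40],[[0,0,0],8.2,40],[[0,0,0],8.2,40],[[0,0,0],8.2,40],[[0,0,0],8.2,40],[[4,20,0],0,40],[[8,40,0],0,40],[[9,42,0],0,40],[[9,42,0],0,40],[[9,42,0],0,40],[[9,42,0],0,40],[[9,42,0],0,40],[[9,42,0],0,40],[[9,42,0],0,40],[[8,36,0],0,40],[[4,18,0],0,40],[[1,6,0],0,40],[[0,0,0],0,40],[[0,0,0],0,40]]}}

```text
time_s: 19.6
position: [0.5136, 0.072, 0.2023]
eef_rot: [-0.0, 0.053, 0.999, -0.0]
force: [-0.4, -0.5, -0.9]
gripper_width: 0.0494
grasp_force: 31.4
```

Run:
```python
from h import *
go([.513,.0735,.082],-6)
```

```text
t 19.6 pos [0.5136 0.072  0.2023] z [-0.    -0.001 -1.   ] yaw -6.1 F [-0.4 -0.5 -0.9] w 0.0494 gf 31.4 q7 1.1
shift [  0.7   1.5 120.3] turn -0.1
after turn [  0.7   1.5 120.3]
```

Emit:
{"method": "servo_tool", "body": {"steps": [[[0.5,1.5,20],0,40],[[0,0,30],0,40],[[0,0,30],0,40],[[0,0,20],0,40],[[0,0,10],0,40],[[0,0,6],0,40],[[0,0,4],0,40],[[0,0,0],0,40],[[0,0,0],0,40]]}}

```text
time_s: 20.5
position: [0.5134, 0.0748, 0.0832]
eef_rot: [0.0, 0.053, 0.999, 0.0]
force: [0.1, -0.0, -1.1]
gripper_width: 0.0496
grasp_force: 31.4
```

Emit:
{"method": "servo_tool", "body": {"steps": [[[0,0,0],0,54],[[0,0,0],0,57],[[0,0,0],0,58],[[0,0,0],0,58],[[0,0,-15],0,58],[[0,0,-30],0,70],[[0,0,-40],0,85],[[0,0,-40],0,85],[[0,0,-25],0,85],[[0,0,0],0,85]]}}

```text
time_s: 21.5
position: [0.5141, 0.075, 0.2356]
eef_rot: [0.002, 0.053, 0.999, 0.0]
force: [0.5, 0.0, -0.2]
gripper_width: 0.085
grasp_force: 0.0
```

Run:
```python
from h import *
go([.428,-.379,.235],-6)
for s in range(1):
    f=ctrl.grab_frame("side"); cv2.imwrite("pics/side3.png",f["frame"][:,:,::-1])
```

```text
t 21.5 pos [0.5141 0.075  0.2356] z [ 0.005  0.001 -1.   ] yaw -6.0 F [ 0.5  0.  -0.2] w 0.085 gf 0.0 q7 1.11
shift [ 3.790e+01 -4.605e+02 -2.000e-01] turn -0.0
after turn [ 3.820e+01 -4.605e+02 -2.000e-01]
```

Emit:
{"method": "servo_tool", "body": {"steps": [[[2,-20,0],0,85],[[3,-40,0],0,85],[[4,-45,0],0,85],[[4,-45,0],0,85],[[4,-45,0],0,85],[[4,-45,0],0,85],[[4,-45,0],0,85],[[4,-45,0],0,85],[[4,-45,0],0,85],[[3,-45,0],0,85],[[1,-30,0],0,85],[[1,-10,0],0,85],[[0,0,0],0,85],[[0,0,0],0,85],[[0,0,0],0,85]]}}

```text
time_s: 23.05
position: [0.4278, -0.3772, 0.2325]
eef_rot: [-0.0, 0.052, 0.999, 0.0]
force: [0.5, -0.3, 0.7]
gripper_width: 0.085
grasp_force: 0.0
```

Run:
```python
from h import *
go([.428,-.379,.140],-6)
f=ctrl.grab_frame("top"); cv2.imwrite("pics/top3.png",f["frame"][:,:,::-1])
a=cv2.imread('pics/side3.png')[100:300,180:400]; b=cv2.imread('pics/top3.png')[140:340,230:450]
cv2.imwrite('pics/d3.png',cv2.resize(np.hstack([a,b]),(800,364),interpolation=cv2.INTER_CUBIC))
```

```text
t 23.1 pos [ 0.4278 -0.3772  0.2325] z [-0.     0.001 -1.   ] yaw -5.9 F [ 0.5 -0.3  0.7] w 0.085 gf 0.0 q7 1.93
shift [-0.4 -1.8 92.5] turn 0.1
after turn [-0.4 -1.8 92.5]
```

View pics/d3.png

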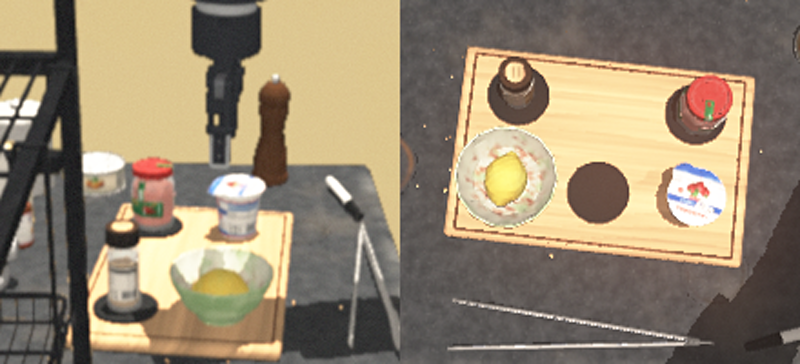

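The lemon lies in the middle of the bowl (top-crop 505,181), and the bowl and tub look unmoved. Now the mill.

Emit:
{"method": "servo_tool", "body": {"squeeze": 60, "steps": [[[0,-1,25],0,85],[[0,0,30],0,85],[[0,0,20],0,85],[[0,0,12],0,85],[[0,0,5],0,85],[[0,0,0],0,40],[[0,0,0],0,40],[[0,0,0],0,40],[[0,0,0],0,40],[[0,0,0],0,40],[[0,0,0],0,40],[[0,0,0],0,40]]}}

```text
time_s: 24.3
position: [0.4277, -0.3798, 0.1419]
eef_rot: [0.001, 0.052, 0.999, -0.001]
force: [-0.3, 2.2, 10.8]
gripper_width: 0.0464
grasp_force: 60.2
```

Emit:
{"method": "servo_tool", "body": {"steps": [[[0,0,-5],0,40],[[0,0,-20],0,40],[[0,0,-40],0,40],[[0,0,-40],0,40],[[0,0,-35],0,40],[[0,0,-10],0,40],[[0,0,0],0,40],[[0,0,0],0,40]]}}

```text
time_s: 25.1
position: [0.4267, -0.3795, 0.2897]
eef_rot: [-0.001, 0.052, 0.999, 0.0]
force: [-0.0, 0.8, -2.5]
gripper_width: 0.0463
grasp_force: 62.0
```

Run:
```python
from h import *
go([.5013,-.0405,.29],-6)
f=ctrl.grab_frame("side"); cv2.imwrite("pics/side4.png",f["frame"][:,:,::-1])
cv2.imwrite('pics/d4.png',cv2.resize(f["frame"][40:240,240:440,::-1],(500,500)))
```

```text
t 25.1 pos [ 0.4267 -0.3795  0.2897] z [-0.001  0.001 -1.   ] yaw -6.0 F [-0.   0.8 -2.5] w 0.0463 gf 62.0 q7 1.96
shift [-3.860e+01  3.449e+02 -1.000e-01] turn -0.0
after turn [-3.870e+01  3.449e+02 -1.000e-01]
```

View pics/d4.png

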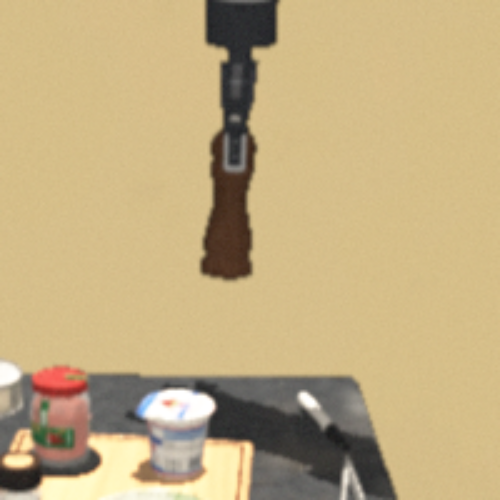

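The mill is held, hanging nearly plumb (foot at crop 226,270). I carry it to the middle coaster smoothly.

Emit:
{"method": "servo_tool", "body": {"steps": [[[-1,8,0],0,40],[[-2,16,0],0,40],[[-3,24,0],0,40],[[-3,30,0],0,40],[[-4,32,0],0,40],[[-4,32,0],0,40],[[-4,32,0],0,40],[[-4,32,0],0,40],[[-4,32,0],0,40],[[-3,32,0],0,40],[[-3,26,0],0,40],[[-2,22,0],0,40],[[-1,14,0],0,40],[[-1,8,0],0,40],[[0,4,0],0,40],[[0,0,0],0,40],[[0,0,0],0,40]]}}

```text
time_s: 26.85
position: [0.5018, -0.0424, 0.2906]
eef_rot: [-0.0, 0.053, 0.999, -0.0]
force: [-0.8, 0.1, -0.9]
gripper_width: 0.0465
grasp_force: 62.0
```

Run:
```python
from h import *
go([.5013,-.0405,.165],-6)
```

```text
t 26.9 pos [ 0.5018 -0.0424  0.2906] z [-0. -0. -1.] yaw -6.1 F [-0.8  0.1 -0.9] w 0.0465 gf 62.0 q7 1.31
shift [  0.6   1.9 125.6] turn -0.1
after turn [  0.6   1.9 125.6]
```

Emit:
{"method": "servo_tool", "body": {"steps": [[[1,2,10],0,40],[[0,0,25],0,40],[[0,0,30],0,40],[[0,0,25],0,40],[[0,0,18],0,40],[[0,0,10],0,40],[[0,0,5],0,40],[[0,0,2],0,40],[[0,0,1],0,40],[[0,0,0],0,40],[[0,0,0],0,40]]}}

```text
time_s: 27.95
position: [0.5013, -0.0396, 0.165]
eef_rot: [0.0, 0.052, 0.999, -0.0]
force: [0.1, -0.4, -2.4]
gripper_width: 0.0462
grasp_force: 62.0
```

Emit:
{"method": "servo_tool", "body": {"steps": [[[0,0,1],0,40],[[0,0,0],0,40]]}}

```text
time_s: 28.15
position: [0.5011, -0.0395, 0.1637]
eef_rot: [0.0, 0.052, 0.999, -0.0]
force: [0.3, 0.3, -1.1]
gripper_width: 0.0461
grasp_force: 62.0
```

Emit:
{"method": "servo_tool", "body": {"steps": [[[0,0,1],0,40],[[0,0,0.5],0,40],[[0,0,0],0,40],[[0,0,0],0,40]]}}

```text
time_s: 28.55
position: [0.5016, -0.0394, 0.1629]
eef_rot: [0.001, 0.052, 0.999, 0.0]
force: [-2.3, 0.2, 15.2]
gripper_width: 0.0465
grasp_force: 63.4
```

Emit:
{"method": "servo_tool", "body": {"steps": [[[0,0,0],0,49],[[0,0,0],0,53],[[0,0,0],0,65],[[0,0,0],0,80],[[0,0,-10],0,85],[[0,0,-30],0,85],[[0,0,-40],0,85],[[0,0,-30],0,85],[[0,0,-10],0,85],[[0,0,0],0,85]]}}

```text
time_s: 29.55
position: [0.5014, -0.0395, 0.2834]
eef_rot: [0.001, 0.053, 0.999, -0.0]
force: [0.7, 0.3, 0.3]
gripper_width: 0.0849
grasp_force: 0.0
```

Emit:
{"method": "servo_tool", "body": {"steps": [[[5,-30,0],0,85],[[5,-45,0],0,85],[[5,-45,0],0,85],[[5,-45,0],0,85],[[5,-45,0],0,85],[[5,-45,0],0,85],[[5,-45,0],0,85],[[5,-20,0],0,85],[[0,0,0],0,85],[[0,0,0],0,85]]}}

```text
time_s: 30.55
position: [0.4276, -0.3531, 0.2811]
eef_rot: [-0.001, 0.053, 0.999, 0.001]
force: [-0.4, 1.7, -0.3]
gripper_width: 0.0852
grasp_force: 0.0
```

Run:
```python
from h import *
go([.5,0,.2])
for n in("side","top"):
    f=ctrl.grab_frame(n); cv2.imwrite(f"pics/{n}5.png",f["frame"][:,:,::-1])
a=cv2.imread('pics/side5.png')[120:320,200:350]; b=cv2.imread('pics/top5.png')[140:340,230:450]
cv2.imwrite('pics/d5.png',cv2.resize(np.hstack([a,b]),(800,432),interpolation=cv2.INTER_CUBIC))
```

```text
t 30.6 pos [ 0.4276 -0.3531  0.2811] z [-0.001  0.001 -1.   ] yaw -6.0 F [-0.4  1.7 -0.3] w 0.0852 gf 0.0 q7 1.9
shift [-35.  358.7  81.4] turn 0
after turn [-35.  358.7  81.4]
```

View pics/d5.png

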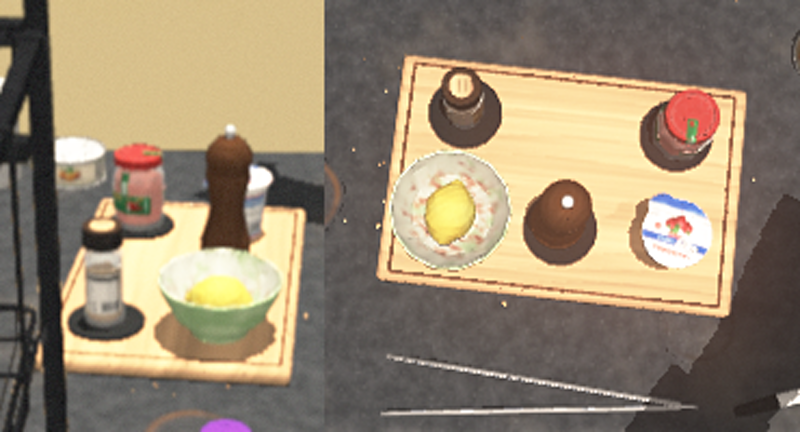

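Everything is standing: knob at top-crop (567,202), spice cap (461,86), red lid (692,116), lemon (450,212). Here's a quick numeric check before handing in.

Run:
```python
from h import *
g=lambda x,y:(x/2.162+80,y/2.162+140)
for n,p,z,t in [('mill',(567,202),.189,(.5013,-.0405)),('spice',(461,86),.126,(.628,.0615)),('red',(692,116),.107,(.6035,-.1667)),('lemon',(450,212),.06,(.513,.0735))]:
    print(n,((atz('top',g(*p),z)[:2]-t)*1000).round(1))
a=cv2.imread('pics/top0.png');b=cv2.imread('pics/top5.png')
for n,(x,y) in dict(tub=(376,230),bowl=(262,210)).items():
    r=cv2.matchTemplate(b[y-10:y+50,x-10:x+48],a[y:y+34,x:x+34],5); print(n,np.array(cv2.minMaxLoc(r)[3])-10)
```

```text
mill [1.4 1.5]
spice [-0.3 -0.2]
red [ 0.  -2.8]
lemon [-1.1  0.4]
tub [0 0]
bowl [0 0]
```

```bash
python3 -c "
from cell import ctrl
print(ctrl.hand_in())"
```

```text
the job is handed in; nothing more can be done
None
```

I handed the job in with all four things placed: the lemon is in the bowl and the mill, red-lidded jar and spice jar stand upright within 3 mm of their coaster centres. The bowl and tub did not move; the simulator returned no verdict.

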